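# Fit the take-up reel on the bench winder's spindle

## Task

Fit the take-up reel on the winder's spindle: first the lower cheek with its round collar upward, then the drum over it, then the top cheek with the square hole, boss upward, each fully home before the next. The spindle's square has stopped at some angle, so lower the top cheek lightly and turn it until you feel it drop onto the square, then press it fully home until both spring catches snap out over its boss, without ever forcing the plastic. Leave the bottle, the pen and the black cases where they are.

Things in the scene. Friction and masses are not known exactly. Their poses are not given: they have to be found in the camera images.
- winder: Bench winder: aluminium plate 110 x 110 x 12 mm bolted to the bench, with an upright steel spindle. Origin: centre of the plate's underside, on the spindle's axis; x, y along the plate's edges. Spindle, heights above the bench: round seat 48 mm in diameter, its top at 20 mm; round foot 30 mm in diameter up to 44 mm; a cone to 26 mm in diameter at 48 mm; then a square, see spindle_top.
- seat (a point): Centre of the seat's top face, 20 mm above the bench, where the lower cheek must lie flat.
- spindle_top (a point): Centre of the spindle's top, 94 mm above the bench. From 48 to 84 mm the spindle is square, 18 x 18 mm; from 84 to 94 mm it tapers to 7 x 7 mm. Nothing reports the angle of this square: it differs each time and has nothing to do with the plate. The motor's brake holds it (0.6 N m), so that a cheek turned lightly on it does not turn it.
- catch_a (a joint): Spring catch in a flat of the square: travel in m, 0 = sprung out 3.5 mm proud of the flat, 0.0045 = right in. Flat underside 67 mm above the bench; a steep ramp above it ends in the flat at 76 mm. Riding over both catches takes about 6 to 15 N downwards, then dragging over them 1 to 5 N all the way; the cheek's own weight is not enough. Pressed on one side only, the cheek tilts and can stick.
- catch_b (a joint): The same spring catch in the opposite flat. The reel's plastic parts stand 80 N at most.
- lower_cheek: Lower cheek: black plastic disc, 64 mm diameter, 6 mm thick, with a round collar on it (40 mm diameter up to 11 mm, then tapering to 35 mm at 14.5 mm above the underside) and a round hole of 33 mm right through; about 30 g, lying collar up. Origin: centre of its underside. Home: flat on the seat, underside 20 mm above the bench. It goes down the spindle freely.
- drum: Drum: black plastic tube, outside diameter 52 mm, bore 44 mm, 25 mm tall, about 30 g, standing upright. Origin: centre of its underside. Home: over the collar, on the disc of the lower cheek, its underside 26 mm above the bench. It goes on freely.
- top_cheek: Black plastic disc, 64 mm diameter, 5 mm thick, with a square boss 38 x 38 mm (top 15 mm above the underside), square hole 20.5 x 20.5 mm through it; 40 g, boss up. Origin: centre of underside; x, y square to the flats. Askew by over about 8 degrees it stops at 85 to 88 mm on the taper; square (any of 4 ways) it drops to rest on the catches, underside at about 73 mm. Home: underside 51 mm.
- bottle: Clear water bottle, 62 mm diameter, 190 mm tall, standing; to be left alone. Origin: centre of its underside.
- case_a: Closed black plastic case, 58 x 52 x 24 mm with rounded edges, lying on the bench beyond the winder; to be left alone. Origin: centre of its underside.
- case_b: The same kind of black case, lying between the robot and the winder; to be left alone. Origin: centre of its underside.
- pen: White pen with a blue cap, 122 mm long, 12 mm thick, lying on the bench; to be left alone. Origin: underside, 50 mm from its white end, the cap towards +x.
There are look-alikes about, which are no part of the job. What is shaped like the top_cheek but purple is not meant. What is shaped like the lower_cheek but turquoise is not meant.

How it is judged:
By the outcome, as a careful person would: the job done as asked, in the order asked, and still so for the second after the job is handed in, with the robot touching nothing.
It also fails if it takes over 72 s, if anything falls off the work surface, if the arm or the gripper's body presses on something with over 40 N, if the wrist force passes 120 N, or if a joint passes its speed limit or range.

## Robot

A 6-joint arm with a two-finger parallel gripper is mounted at the origin on the work surface. World frame = base frame: x ahead of the robot, y to its left, z up, the work surface at z = 0. Lengths are in mm, angles in rad, forces in N, time in s.
With the tool pointing down it reaches from about 350 to 975 mm from the base axis. Payload 7.1 kg.
Tool frame: the origin (TCP) lies on the front face of the gripper's body, between the roots of the fingers; the fingertips stand 80 mm ahead of it and the grasp point (between the pads) lies 61 mm ahead of it (env.tips_ahead is the distance from the TCP to the fingertips, in mm); z points along the fingers, y is the line along which they close (so a half turn about z gives the same grasp; the last joint's range is limited). The gripper opens to 88 mm and grips with 3 to 60 N. Pads are 20 mm wide; open, the fingers measure 115 mm over their backs; the gripper's body (75 mm by 178 mm) begins 61 mm behind the grasp point.
Start: joints at [1.229, 0.423, 1.63, -0, 1.089, -0.019], TCP at [198.233, 592.713, 302.675] pointing down, gripper open.
Joint ranges: [-3, 3], [-0.9, 2.11], [0.09, 2.58], [-1.31, 4.45], [0.11, 2.69], [-2.54, 2.54]. Speed limits (rad/s): [2.39, 2.39, 3.01, 3.14, 3.14, 3.14].

## Interface

Orientations are given as a unit quaternion [x, y, z, w].
In Python, from station import env, set_gripper, viewer, workorder gives the robot as it stands. Calls block until the motion is done:
- env.reach(position, orientation): joint-space move of the TCP to a pose.
- env.move_l(position, rot=None, rate=150, f_stop=None): straight line of the TCP; rot=None keeps the orientation; rate is the mean speed in mm/s. With f_stop (N) it stops when the force on the tool has changed by that much, and returns True; else False.
- env.move_joints(angles): joint-space move.
- set_gripper(opening): finger opening in mm; the grip force is fixed at half the most; returns when the fingers have stopped.
- env.hold(seconds).
- env.ik(position, orientation): joint angles nearest the present ones, or None.
- env.read_state(): the state.
- viewer.camera(name): name is "scene" or "top" or "wrist"; returns the picture (384x512x3 uint8, blue, green, red); there is no depth.
- viewer.camera_params(name): a dict with "fx", "fy", "cx", "cy" (pixels), "dist" ([k1, k2, p1, p2, k3] as OpenCV has them; the pictures are not rectified), "pose" (4x4, takes a point from camera to world coordinates); the wrist camera has in their place "tool_from_camera" (4x4, takes a point from camera to tool coordinates, whose origin is the TCP and whose axes are the flange's). Camera axes: x right, y up, looking along -z (the intrinsics and any distortion apply to the point x, -y, -z); pixel columns grow to the right and rows downward; lengths in mm; the calibration is good to about 2 mm. A picture is of the moment at which its call begins: read the wrist's pose just before it. camera_params takes no time and is no camera call.
A pose or a line that the arm cannot do raises env.IKError and nothing moves.
- workorder.sign_off(): hands the job in; it is judged then, once.
The state is a dict: "time_s": time; "qpos": joint angles; "dq": joint speeds; "tau": joint torques, N m; "tool_pos": TCP position; "orientation": TCP orientation; "force": force on the tool from outside, world axes, zero at the start; "wrist_torque": the same for the moment, N m; "width": finger opening in mm; "grip_force": force on a finger pad.
Only numpy, scipy, OpenCV 4.12 (cv2) and the standard library are available. Lean on these libraries where they do the work, as an engineer would, in place of code of your own. Each camera call takes 0.05 s, during which the arm holds its last target. There are 200 camera calls.

## Working session

There is one attempt and no reset: what is moved stays moved. The work goes in short steps, each a Python script; the robot and the scene stay as the last script left them, time stands still between calls to the robot, and variables do not carry over. Pictures are saved under pics/ and viewed, at most 10 in all, crops included, and the job is handed in when it is done.

```bash
ls; mkdir -p pics
python3 - <<'E'
from station import env,viewer
import cv2
for n in("scene","top"):
    cv2.imwrite(f"pics/{n}0.png",cv2.resize(viewer.camera(n),None,fx=1.5,fy=1.5,interpolation=cv2.INTER_CUBIC))
    print(viewer.camera_params(n))
print(viewer.camera_params("wrist")); print(env.read_state())
E
```

```text
pics
{'fx': 392.9636000258154, 'fy': 392.9636000258154, 'cx': 263.0479158146198, 'cy': 187.50858884950594, 'dist': array([0.00681239, 0.        , 0.        , 0.        , 0.        ]), 'pose': array([[-6.98429450e-01, -5.90653752e-01,  4.04134197e-01,
         1.01233655e+03],
       [ 7.15677843e-01, -5.75441250e-01,  3.95818889e-01,
         4.64862437e+02],
       [-1.23642458e-03,  5.65681459e-01,  8.24622919e-01,
         1.04497051e+03],
       [ 0.00000000e+00,  0.00000000e+00,  0.00000000e+00,
         1.00000000e+00]])}
{'fx': 410.0972025903739, 'fy': 410.0972025903739, 'cx': 255.4699271661469, 'cy': 184.02752933729357, 'dist': array([-0.04374739,  0.        ,  0.        ,  0.        ,  0.        ]), 'pose': array([[ 2.50257938e-02,  9.89327042e-01, -1.43546906e-01,
         3.89886658e+02],
       [-9.99670301e-01,  2.39409135e-02, -9.28023932e-03,
        -2.70461399e+01],
       [-5.74454766e-03,  1.43731824e-01,  9.89600002e-01,
         9.91004431e+02],
       [ 0.00000000e+00,  0.00000000e+00,  0.00000000e+00,
         1.00000000e+00]])}
{'fx': 274.9841453829987, 'fy': 
[... 528 characters left out ...]
1, 'qpos': array([ 1.22899323e+00,  4.23759734e-01,  1.63056690e+00, -1.19705356e-05,
        1.08857339e+00, -1.89601585e-02]), 'dq': array([-2.32806943e-03, -1.95903346e-03, -2.88003482e-03,  1.12590609e-03,
       -7.90961714e-04, -2.65318224e-05]), 'tau': array([ 9.94694201e-04, -5.45614493e+01, -2.74324501e+01,  6.45940402e-02,
        1.87924923e-02,  2.13187207e-06]), 'tool_pos': array([198.12181407, 592.38195347, 302.00061549]), 'orientation': array([ 1.60718583e-01,  9.87000056e-01, -6.44031378e-04, -1.12059670e-04]), 'force': array([ 0.52233237,  0.1001844 , -0.11652928]), 'wrist_torque': array([-0.08892134,  0.00616322, -0.0237928 ]), 'grip_force': 0.0, 'width': 87.69053629809025}
```

View pics/top0.png

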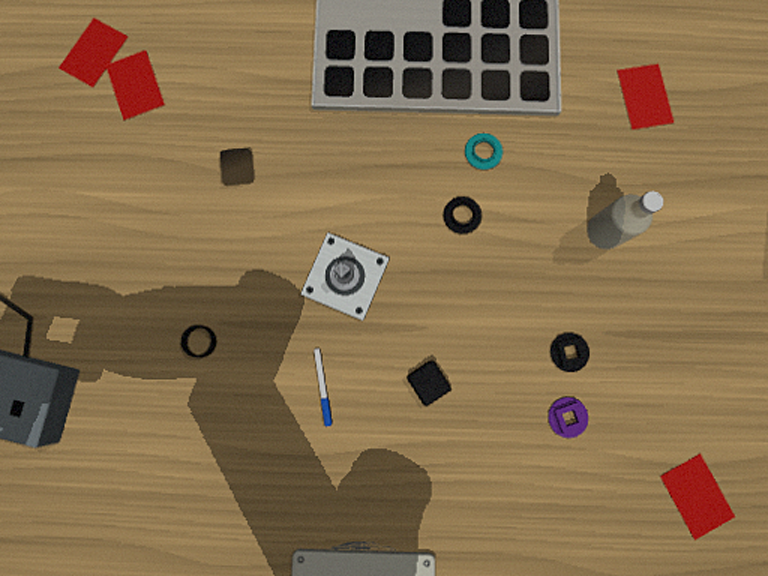

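View pics/scene0.png

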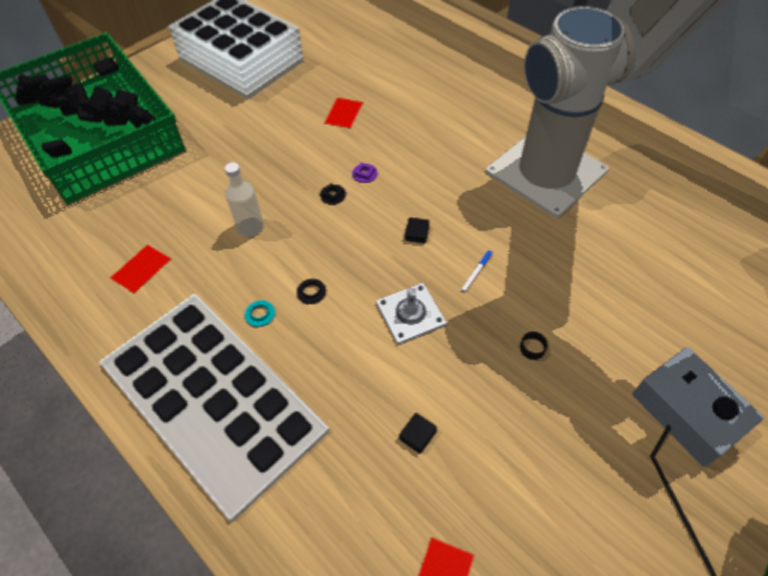

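Top view, in 1.5x pixels:
- **Winder:** (345,275).
- **Drum:** (198,341), the thin ring.
- **Lower cheek candidates:** black ring with a round hole at (462,215), turquoise at (484,151). The black one is meant.
- **Top cheek candidates:** black disc with a square hole at (570,352), purple at (568,417). The black one is meant.
- **Leave alone:** cases at (429,383) and (237,167), pen at (322,388), bottle base at about (605,235).

I'll measure positions and take one enlarged crop to confirm.

```bash
cat > h.py <<'E'
import numpy as np, cv2
from scipy.spatial.transform import Rotation as R
from station import env,viewer,set_gripper,workorder
def grab(n):
    p=viewer.camera_params(n)
    if n=="wrist":
        s=env.read_state(); T=np.eye(4); T[:3,:3]=R.from_quat(s["orientation"]).as_matrix(); T[:3,3]=s["tool_pos"]
        P=T@p["tool_from_camera"]
    else: P=p["pose"]
    K=np.array([[p["fx"],0,p["cx"]],[0,p["fy"],p["cy"]],[0,0,1]])
    return viewer.camera(n),K,np.array(p["dist"]),P
def toworld(uv,z,K,D,P):
    q=cv2.undistortPoints(np.float64(uv).reshape(-1,1,2),K,D)[:,0]
    d=np.c_[q[:,0],-q[:,1],-np.ones(len(q))]@P[:3,:3].T
    return P[:3,3]+d*((z-P[2,3])/d[:,2])[:,None]
def topix(X,K,D,P):
    c=(np.atleast_2d(X)-P[:3,3])@P[:3,:3]
    return cv2.projectPoints(c*[1,-1,-1],np.zeros(3),np.zeros(3),K,D)[0][:,0]
def down(yaw):  # tool y axis at angle yaw+90deg; tool x at angle yaw
    return (R.from_euler("z",yaw)*R.from_euler("x",np.pi)).as_quat()
def rectify(im,K,D,P,c,z,half=50,s=4):
    "orthographic view of plane z about c: columns = world x, rows = -world y"
    n=int(2*half*s); j,i=np.meshgrid(np.arange(n),np.arange(n))
    X=np.c_[c[0]-half+j.ravel()/s,c[1]+half-i.ravel()/s,np.full(n*n,z)]
    m=topix(X,K,D,P).astype(np.float32).reshape(n,n,2)
    return cv2.remap(im,m[...,0],m[...,1],cv2.INTER_CUBIC)
E
python3 - <<'E'
from h import *
im,K,D,P=grab("top")
for n,uv,z in[("winder",(345,275),15),("drum",(198,341),12),("lower",(462,215),6),("turq",(484,151),6),("topch",(570,352),5),("purple",(568,417),5),("caseb",(429,383),24),("casea",(237,167),24),("bottle",(605,237),0),("pen",(322,388),6)]:
    print(n,toworld(np.array(uv)/1.5,z,K,D,P).round()[0])
a=[rectify(im,K,D,P,toworld(np.array(uv)/1.5,5,K,D,P)[0],5,50,3.8) for uv in[(462,215),(570,352)]]
cv2.imwrite("pics/crop.png",np.hstack(a))
E
```

```text
winder [532.  43.  15.]
drum [420. 275.  12.]
lower [ 637. -145.    6.]
turq [ 748. -181.    6.]
topch [ 418. -319.    5.]
purple [ 316. -314.    5.]
caseb [364. -93.  24.]
casea [705. 226.  24.]
bottle [ 608. -382.    0.]
pen [352.  74.   6.]
```

View pics/crop.png

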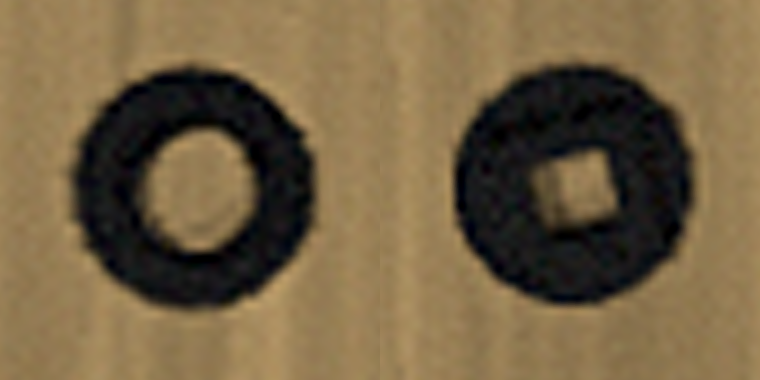

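The crop confirms it: a black ring with a round hole on the left (63 mm across) and a black disc with a square hole and raised boss on the right. Next I'll view the winder with the wrist camera from two opposite yaws, so the calibration bias cancels, and then view the lower cheek.

Run:
```python
from h import *
import pickle
V={}
def look(n,x,y,z,yaw):
    env.reach([x,y,z],down(yaw)); env.hold(.2); V[n]=grab("wrist"); s=env.read_state()
    print(n,s["time_s"],s["tool_pos"].round(1),s["qpos"].round(2),s["force"].round(1))
look("w0",532,43,272,0.)
look("w1",532,43,272,np.pi)
look("lo",637,-145,192,np.pi/2-.2)
pickle.dump(V,open("v.pkl","wb"))
a=[rectify(*V["w0"],(532,43),12,70,2.8),rectify(*V["w1"],(532,43),12,70,2.8)]
b=[rectify(*V["w0"],(532,43),84,25,7.84)]
cv2.imwrite("pics/w.png",np.hstack(a))
```

```text
w0 2.7 [532.   43.4 272. ] [0.06 0.33 1.86 0.   0.95 1.63] [ 0.2 -0.3  0.2]
w1 5.6 [532.  43. 272.] [ 0.06  0.33  1.86 -0.    0.95 -1.51] [-0.9 -0.1 -0.9]
lo 7.1667 [ 637.  -144.5  192.3] [-0.24  0.59  1.63 -0.    0.92 -0.04] [-0.2 -0.2  0.4]
```

View pics/w.png

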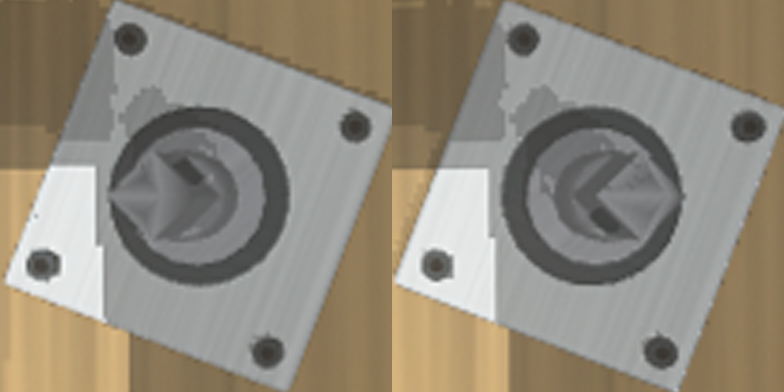

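Both views agree on the centre: the dark ring is at about (198,196) and (200,196). The square looks near 45° to world axes. I'll fit the ring, the square's edges at z=84 and the lower cheek numerically.

Run:
```python
from h import *
import pickle
V=pickle.load(open("v.pkl","rb"))
def circ(v,c,z,th,half,s=6,dmin=50):
    g=cv2.cvtColor(rectify(*v,c,z,half,s),cv2.COLOR_BGR2GRAY)
    m=cv2.morphologyEx((g<th).astype(np.uint8),cv2.MORPH_OPEN,np.ones((5,5)))
    for k in sorted(cv2.findContours(m,cv2.RETR_LIST,cv2.CHAIN_APPROX_NONE)[0],key=len)[-3:]:
        if len(k)>20:
            e=cv2.fitEllipse(cv2.convexHull(k)); print("  c",(c[0]-half+e[0][0]/s).round(2) if 0 else round(c[0]-half+e[0][0]/s,2),round(c[1]+half-e[0][1]/s,2),"d",np.round(np.array(e[1])/s,1))
for n in("w0","w1"): print(n); circ(V[n],(533,43),12,105,40)
print("lo"); circ(V["lo"],(637,-145),6,70,45)
a=[rectify(*V[n],(533,43),z,18,10) for n in("w0","w1") for z in (84,)]
cv2.imwrite("pics/sq.png",np.hstack(a))
```

```text
w0
  c 513.28 49.41 d [3.6 4.5]
  c 526.59 43.52 d [33.  39.8]
  c 532.95 43.28 d [63.9 64.1]
w1
  c 540.24 43.3 d [33.2 41.5]
  c 536.1 42.96 d [48.  53.2]
  c 533.34 43.14 d [63.8 64.2]
lo
  c 640.09 -146.08 d [31.1 33.3]
  c 640.23 -145.35 d [62.4 62.9]
```

View pics/sq.png

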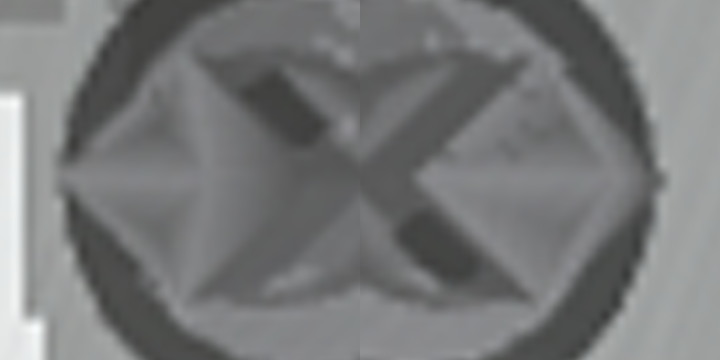

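The winder axis is at (533.15, 43.2), and the ring measures 64 mm in both views. At z=84 the square's corners lie at top (190,52), bottom (190,300) and left (60,178), so its flats sit at 45° to world axes. The lower cheek is at about (640.1,-145.7). Next I'll pick and place the lower cheek, then look at the drum.

```bash
cat >> h.py <<'E'
W=np.array([533.15,43.2])
def st(m=""):
    s=env.read_state(); print(m,"t",round(s["time_s"],1),"p",s["tool_pos"].round(1),"F",s["force"].round(1),"w",round(s["width"],1),"g",round(s["grip_force"],1)); return s
def pick(xy,tips,yaw,open_=88,zup=210):
    set_gripper(open_)
    env.reach([*xy,tips+130],down(yaw)); env.move_l([*xy,tips+80],rate=120); st("at")
    set_gripper(0); s=st("grip"); env.move_l([*xy,zup],rate=200); return s
def look(x,y,z,yaw):
    env.reach([x,y,z],down(yaw)); env.hold(.2); return grab("wrist")
def circ(v,c,z,th,half=45,s=6):
    g=cv2.cvtColor(rectify(*v,c,z,half,s),cv2.COLOR_BGR2GRAY)
    m=cv2.morphologyEx((g<th).astype(np.uint8),cv2.MORPH_OPEN,np.ones((5,5)))
    for k in sorted(cv2.findContours(m,cv2.RETR_LIST,cv2.CHAIN_APPROX_NONE)[0],key=len)[-3:]:
        if len(k)>20:
            e=cv2.fitEllipse(cv2.convexHull(k)); print("  c",round(c[0]-half+e[0][0]/s,2),round(c[1]+half-e[0][1]/s,2),"d",np.round(np.array(e[1])/s,1))
E
python3 - <<'E'
from h import *
yaw=np.pi/2-.2
pick((640.1,-145.7),1.5,yaw)
st("up")
env.reach([*W,200],down(yaw)); st("over")
print(env.move_l([*W,112],rate=90,f_stop=6)); st("low")
print(env.move_l([*W,100.5],rate=30,f_stop=6)); st("seat")
E
```

```text
at t 8.3 p [ 640.5 -145.8   81.9] F [ 0.4  0.7 -0.3] w 88.0 g 0.0
grip t 8.8 p [ 640.3 -145.7   81.8] F [0.1 0.1 1.1] w 62.6 g 30.0
up t 9.6 p [ 639.4 -145.5  209. ] F [ 0.4  0.3 -0. ] w 62.3 g 30.0
over t 10.5 p [534.1  42.7 199.9] F [-0.1  0.4 -0.6] w 62.7 g 30.0
False
low t 11.6 p [533.5  43.2 112.5] F [ 0.9  0.  -0.8] w 62.2 g 30.0
True
seat t 12.0 p [533.4  43.3 101.4] F [-0.5 -0.3  4. ] w 62.7 g 30.0
```

Run:
```python
from h import *
yaw=np.pi/2-.2
set_gripper(88); env.move_l([*W,200],rate=200); v=look(*W,220,yaw)
circ(v,W,26,60)
yd=np.arctan2(275,420)+np.pi/2
d=look(420,275,205,yd)
print("drum"); circ(d,(420,275),25,60)
st()
cv2.imwrite("pics/d.png",np.hstack([rectify(*v,W,26,45,4.2),rectify(*d,(420,275),25,45,4.2)]))
```

```text
c 527.37 67.8 d [1.8 4.6]
  c 540.42 52.89 d [16.  34.3]
  c 535.84 53.05 d [43.4 53.7]
drum
  c 445.81 275.08 d [1.1 4.4]
  c 415.21 283.99 d [29.7 39.3]
  c 423.44 269.89 d [44.4 46.4]
 t 15.0 p [420.7 274.2 205.1] F [ 0.1  0.6 -0. ] w 87.6 g 0.0
```

View pics/d.png

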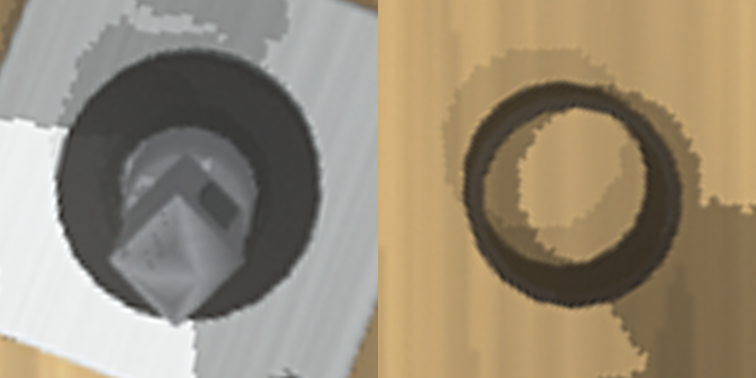

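The left half shows the lower cheek centred and flat on the seat, spanning (56..320, 48..318). The right half shows the drum's rim outer edge at x 463..683, y 80..306, which puts its centre at about (421.5,273.3). I'll pick and place the drum, then look at the top cheek.

Run:
```python
from h import *
yd=np.arctan2(275,420)+np.pi/2
pick((421.5,273.3),6,yd)
st("up")
env.reach([*W,210],down(yd)); st("over")
print(env.move_l([*W,130],rate=90,f_stop=6)); st("low")
print(env.move_l([*W,110.5],rate=30,f_stop=6)); st("home?")
```

```text
at t 16.2 p [422.  273.7  86.8] F [-0.7 -0.5 -0.2] w 87.9 g 0.0
grip t 16.8 p [421.6 273.3  86.2] F [ 0.3 -0.6  3.4] w 51.8 g 30.0
up t 17.6 p [421.  273.  209.3] F [-0.6  0.2 -0.1] w 51.4 g 30.0
over t 18.6 p [532.6  43.8 209.3] F [ 0.3  0.9 -0.2] w 51.7 g 30.0
False
low t 19.6 p [533.5  43.2 130.4] F [-0.6  0.  -0.3] w 51.8 g 30.0
True
home? t 20.2 p [533.   43.2 112.2] F [-0.9 -0.1  5.9] w 51.6 g 30.0
```

The drum came to rest at z=112.2 against an expected 112. Release it, check, then look at the top cheek.

Run:
```python
from h import *
yd=np.arctan2(275,420)+np.pi/2
set_gripper(88); env.move_l([*W,245],rate=200); env.hold(.1); v=grab("wrist")
t=look(418,-319,200,np.arctan2(-319,418)+np.pi/2)
st()
import pickle; pickle.dump((v,t),open("t.pkl","wb"))
circ(t,(418,-319),5,70)
cv2.imwrite("pics/t.png",np.hstack([rectify(*v,W,51,45,4.2),cv2.convertScaleAbs(rectify(*t,(418,-319),15,45,4.2),alpha=2.5)]))
```

```text
t 23.6 p [ 418.6 -318.3  200.1] F [ 0.2 -0.   0.6] w 88.2 g 0.0
  c 420.14 -319.94 d [23.9 26.4]
  c 420.71 -319.34 d [62.1 62.7]
```

View pics/t.png

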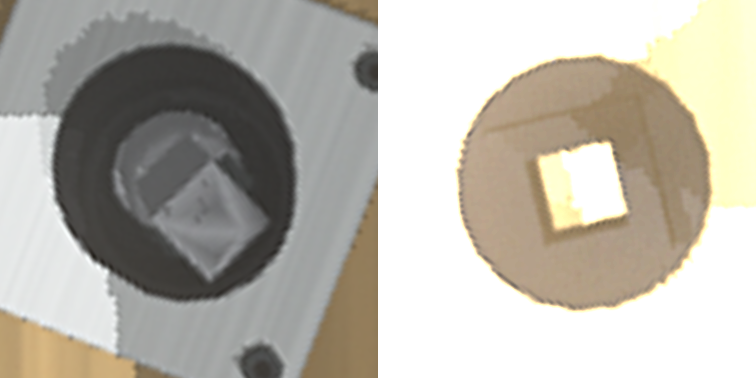

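The left half shows the drum seated around the spindle. In the right half, the top cheek's boss edges run (488,131)→(640,97)→(672,247), so the sides are about 37 mm and the boss is turned +12.2°. Its centre is about (420.6,-319.5). I'll grip the boss flats, bring it over the spindle at 45° and lower it lightly.

Run:
```python
from h import *
r=np.radians
c=(420.6,-319.5)
set_gripper(62)
env.reach([*c,130],down(r(12.2))); env.hold(.1); print(env.move_l([*c,86.3],rate=60,f_stop=5)); st("at")
set_gripper(0); st("grip"); env.move_l([*c,225],rate=200); st("up")
env.reach([*W,200],down(r(45))); env.hold(.2); st("over")
print(env.move_l([*W,181],rate=60,f_stop=4)); print(env.move_l([*W,157],rate=25,f_stop=3)); env.hold(.2);st("low")
```

```text
True
at t 25.8 p [ 420.1 -319.1   85.2] F [-1.7  0.2  6.2] w 61.8 g 3.4
grip t 26.3 p [ 420.5 -319.6   85.4] F [-0.4 -1.2  6.2] w 37.8 g 30.4
up t 27.1 p [ 420. -319.  224.] F [ 1.   0.6 -0.1] w 37.8 g 30.3
over t 28.8 p [533.2  42.2 200.1] F [-0.1 -0.2 -0.8] w 37.7 g 30.3
False
True
low t 30.3 p [533.2  43.3 158.1] F [1.6 1.  3.5] w 38.0 g 30.8
```

It dropped straight through to an underside height of 72.9 mm, so it is on the square and resting on the catches. Now I'll press it home, with the tips bearing on the disc on both sides.

Run:
```python
from h import *
print(env.read_state()["wrist_torque"].round(2))
print(env.move_l([*W,147],rate=25,f_stop=35)); s=st("mid"); print(s["wrist_torque"].round(2))
if s["tool_pos"][2]<151:
    print(env.move_l([*W,134.5],rate=20,f_stop=15)); st("home?"); env.hold(.2); st()
```

```text
[ 0.07 -0.15 -0.04]
False
mid t 30.9 p [533.4  43.1 147.1] F [ 2.6 -0.8  1.6] w 37.6 g 31.7
[-0.28 -0.19  0.04]
True
home? t 31.4 p [533.1  43.3 136.4] F [-0.1  0.2  7.6] w 37.8 g 32.4
 t 31.6 p [533.   43.3 136.4] F [-1.4 -0.8  7.6] w 37.8 g 32.4
```

Run:
```python
from h import *
r=np.radians
print(env.move_l([*W,133],rate=15,f_stop=22)); st("press")
set_gripper(60); st("rel"); env.move_l([*W,250],rate=150); env.hold(.2); v=grab("wrist")
env.reach([450,-150,300],down(r(70))); s=grab("scene"); st()
a=cv2.convertScaleAbs(rectify(*v,W,66,45,4.2),alpha=1.8)
u=topix([*W,60],*s[1:])[0].astype(int)
b=cv2.resize(s[0][u[1]-40:u[1]+40,u[0]-40:u[0]+40],(378,378),interpolation=cv2.INTER_CUBIC)
cv2.imwrite("pics/end.png",np.hstack([a,cv2.convertScaleAbs(b,alpha=1.5)]))
```

```text
True
press t 31.8 p [533.1  43.3 136.4] F [-1.   0.1  8.6] w 38.1 g 32.5
rel t 32.4 p [533.5  43.4 136.3] F [ 0.3 -0.3  6.5] w 60.1 g 3.1
 t 34.5 p [ 450.4 -149.4  299.7] F [-0.3  0.  -0.1] w 60.0 g 0.0
```

View pics/end.png

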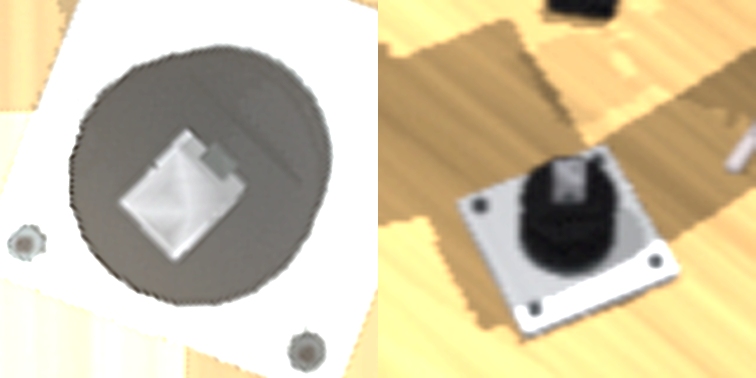

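The left half shows the cheek down with one catch out over the boss at (218,160). The opposite catch is hidden, so I'll look from the other side.

Run:
```python
from h import *
v=look(*W,250,np.radians(225)); st()
cv2.imwrite("pics/end2.png",cv2.convertScaleAbs(rectify(*v,W,66,45,5),alpha=1.8))
```

```text
t 36.7 p [533.2  43.  250.1] F [ 0.2  0.9 -0.2] w 60.1 g 0.0
```

View pics/end2.png

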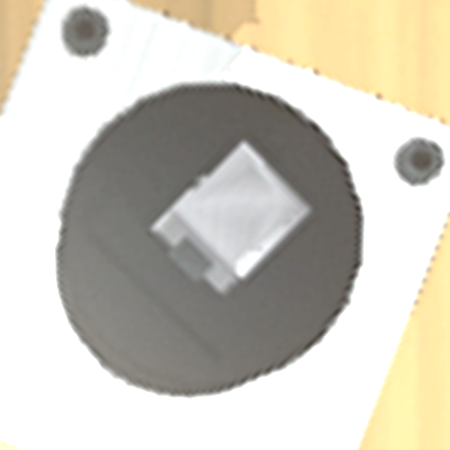

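The second catch is also out over the boss at (190,257), matching the first, and the gripper is clear.

```bash
python3 -c "
from station import workorder
print(workorder.sign_off())"
```

```text
the job is handed in; nothing more can be done
None
```

The reel is on the spindle: lower cheek, drum and top cheek went home in that order, both catches are out over the boss, nothing else was touched, and I handed the job in at about 37 s.

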